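Tip the soap into the basin and stand the tray to dry

ROBOT

A 7-joint arm with a two-finger parallel gripper is mounted at the origin on the work surface. World frame = base frame: x ahead of the robot, y to its left, z up, the work surface at z = 0. Lengths are in m, angles in rad, forces in N, time in s.
With the tool pointing down it reaches from about 0.425 to 0.825 m from the base axis. Payload 3.6 kg.
Tool frame: the origin (TCP) lies midway between the tips of the shut fingers; the grasp point (between the pads) lies manip.grasp_offset behind it (manip.grasp_offset is the distance from the TCP to the grasp point, in m); z points along the fingers, y is the line along which they close (so a half turn about z gives the same grasp; the last joint's range is limited). The gripper opens to 93 mm and grips with 3 to 60 N. Pads are 15 mm wide; open, the fingers measure 128 mm over their backs; the gripper's body (75 mm by 188 mm) begins 65 mm behind the grasp point.
Start: joints at [-1.145, 0.615, -0.013, 1.423, 0.008, 1.103, -0.04], TCP at [0.284, 0.585, 0.185] pointing down, gripper open.
Joint ranges: [-3.12, 3.12], [-0.3, 2.06], [-1.34, 1.32], [0.26, 2.42], [-1.36, 4.5], [0.01, 1.98], [-2.84, 2.84]. Speed limits (rad/s): [2.79, 2.79, 3.14, 3.14, 3.14, 3.14, 3.14].

INTERFACE

Orientations are given as a 3x3 rotation matrix whose columns are the frame's x, y, z axes.
In Python, from cell import manip, grab_frame, masks_of, pinpoint gives the robot as it stands. Calls block until the motion is done:
- manip.move_pose(position, orientation): joint-space move of the TCP to a pose.
- manip.move_straight(position, attitude=None, velocity=0.15, max_force=None): straight line of the TCP; attitude=None keeps the orientation; velocity is the mean speed in m/s. With max_force (N) it stops when the force on the tool has changed by that much, and returns True; else False.
- manip.move_j(angles): joint-space move.
- manip.command_gripper(opening, force=None): finger opening in m; force is the grip in N (None keeps the last); returns when the fingers have stopped.
- manip.wait(seconds).
- manip.inverse_kinematics(position, orientation): joint angles nearest the present ones, or None.
- manip.get_state(): the state.
- grab_frame(name): name is "scene" or "top" or "wrist"; returns a dict with "pixels" (400x640x3 uint8, red, green, blue), "intrinsics" (3x3 intrinsics, pixels), "k1" (the pictures are not rectified: a ray, as slopes to the right and down, at radius r is drawn at 1 + k1 r^2 times it, then the intrinsics apply), "eye" and "rotation" of the camera in the world; the wrist camera has in their place "tool_from_camera" (4x4, takes a point from camera to tool coordinates, whose origin is the TCP and whose axes are the flange's). Camera axes: x right, y down, z forward; pixel columns grow to the right and rows downward; lengths in m; the calibration is good to about 2 mm. A picture is of the moment at which its call begins: read the wrist's pose just before it. There is no depth.
A pose or a line that the arm cannot do raises manip.PlanningError and nothing moves.
- manip.sign_off(): hands the job in; it is judged then, once.
Trained networks look in a picture, given as the dict that the camera call returned (one of the last four; its "shot" number tells which), for a name from the list of things; names that differ only in an ending like _2 or _b are one class to them, and where a whole thing is asked for, a point or a joint stands for the part that bears it (a point fixed in the world has none). Each returns a list of dicts, best first, with "confidence" (0 to 1); they miss things now and then, are a little off and sometimes report something else, mostly with a low value. They report only what shows in the picture. A call takes as long as a camera call. They do not tell look-alikes from the thing itself.
- masks_of(picture, name): "mask" (400x640 bool, what is visible of it).
- pinpoint(picture, name): "xyz" ([x, y, z] in m, in world coordinates, good to about 4 mm: a listed point, or the origin of a listed thing).
The state is a dict: "time": time; "qpos": joint angles; "joint_velocities": joint speeds; "tau": joint torques, N m; "position": TCP position; "orientation": TCP orientation; "wrist_force": force on the tool from outside, world axes, zero at the start; "moment": the same for the moment, N m; "gripper_width": finger opening in m; "grasp_force": force on a finger pad.
Only numpy, scipy, OpenCV 4.12 (cv2) and the standard library are available. Lean on these libraries where they do the work, as an engineer would, in place of code of your own. Each camera call takes 0.05 s, during which the arm holds its last target. There are 200 camera calls.

TASK

Carry the blue soap tray level from its mat to the steel basin, tip it open end down to about 45 degrees over the basin and hold it at that angle until the soap has slid out and lain in the basin for about a second. Then set the tray back level on the black mat and let go of it, take it afresh, and stand it on its closed end in the wide front slot of the white drying rack, open end up. Leave the other things on the ledge where they are.

Things in the scene. Friction and masses are not known exactly. Their poses are not given: they have to be found in the camera images.
- tray: Blue plastic soap tray, a channel 130 mm long (x), 60 wide (y), 28 high (z), floor and walls 4 mm, 0.12 kg. Walls on both long sides and across the -x end (closed end); the +x end is open, no lip. Origin: centre of the underside. Starts flat on the mat, open end roughly towards the robot.
- tray_mouth (a point): Middle of the tray's open end, on its floor: 65 mm along +x and 4 mm up from the tray's origin.
- tray_end (a point): Middle of the outer face of the tray's closed end: 65 mm along -x and 14 mm up from the tray's origin. Undermost when the tray stands on that end.
- soap: Yellow bar of soap, 70 x 44 x 20 mm (its x, y, z), 0.09 kg, slippery; it begins to slide in the tray at roughly 15 to 25 degrees. Origin: centre of the underside. It starts in the tray, its long side along the tray's, near the closed end.
- basin: Loose round stainless steel basin, 246 mm across the rim, 70 mm high, wall 3 mm, 0.8 kg; inside it is about 170 mm across at the floor, 200 mm at 12 mm height. Origin: centre of the underside, z up.
- basin_in (a point): Centre of the basin's inner floor, 3 mm above its underside.
- mat: Black rubber draining mat fixed on the ledge, 180 mm (its x) by 130 mm (y), 4 mm thick. Origin: centre of the underside; top at 4 mm.
- rack: White drying rack, fixed: base 140 (x) x 150 (y) x 10 mm; 5 mm dividers up to 55 mm above the ledge at x = -52.5, -7.5, 30.5, 52.5 mm; slots run along y. The wide slot, 40 mm, centred at x = -30 mm, is free and open-ended. A fixed green board (8 mm thick, 120 mm along y, top at 80 mm) stands in the back slot, x = 41.5 mm. Origin: centre of the underside; -x is the front, robot side.
- rack_slot (a point): Centre of the floor of the wide slot: 30 mm along -x and 10 mm up from the rack's origin.
- cups: Bystander: three nested plastic cups, blue, green and red, 72 mm across, 140 mm high. Origin: centre of the underside.
- brush: Bystander: wooden scrubbing brush, 150 x 45 x 38 mm, lying bristles down between the basin and the robot. Origin: centre of the underside.
- pumice: Bystander: grey pumice stone, 85 x 50 x 30 mm. Origin: centre of the underside.
- detergent: Bystander: green detergent bottle, 70 mm across, 180 mm high. Origin: centre of the underside.
- jar: Bystander: amber jar with white lid, 72 mm across, 100 mm high. Origin: centre of the underside.
Mind the look-alikes: they are no part of the job. What is shaped like the rack but purple or turquoise is not meant. There is more than one size of the tray; the one meant has the size given above.

How it is judged:
On the way, in this order (a step that is already met when the one before it is completed fails the run):
1. the tray is held tipped, open end down, at 45 degrees (give or take 12) over the basin, with the soap out of it and lying in the basin, for half a second (angle between tray's own z axis and vertical between 0.576 and 0.995 rad and angle between tray's own y axis and vertical between 1.31 and 1.83 rad and angle between tray's own x axis and vertical above 1.6 rad and horizontal distance between tray_mouth and basin_in below 0.12 m and height (world z) of tray_mouth above 0.02 m and horizontal distance between soap and basin_in below 0.115 m and z of soap in the frame of basin_in below 0.06 m and contact force between soap and basin above 0.1 N and contact force between soap and tray below 0.1 N), for 0.5 s.
2. the tray is back level on the mat, let go and at rest (angle between tray's own z axis and vertical below 0.09 rad and z of tray in the frame of mat between 0.001 and 0.008 m and horizontal distance between tray and mat below 0.06 m and contact force between tray and mat above 0.3 N and contact force between the fingers and tray below 0.1 N and linear speed of tray below 0.03 m/s), for 0.2 s.
At the end, for the whole second after the job is handed in: The tray stands at rest on its closed end in the rack's wide slot, open end up, within 20 degrees of upright, its end within 12 mm of the slot floor and within 50 mm of the middle of the slot's length; the soap lies at rest in the basin, which stands upright on the ledge (angle between tray's own x axis and vertical below 0.36 rad and angle between tray's own z axis and vertical between 1.22 and 1.92 rad and z of tray_end in the frame of rack_slot below 0.012 m and x of tray_end in the frame of rack_slot between -0.02 and 0.02 m and y of tray_end in the frame of rack_slot between -0.05 and 0.05 m and linear speed of each of tray, soap below 0.03 m/s and horizontal distance between soap and basin_in below 0.115 m and z of soap in the frame of basin_in below 0.06 m and angle between basin's own z axis and vertical below 0.1 rad); the robot touches nothing.
It fails at once if a bystander (cups, brush, pumice, detergent, jar) is pushed more than 30 mm (distance of any of cups, brush, pumice, detergent, jar from where it was at the start of the episode above 0.03 m).
It fails at once if the basin is pushed more than 50 mm (distance of basin from where it was at the start of the episode above 0.05 m).
It also fails if it takes over 72 s, if anything falls off the work surface, if the arm or the gripper's body presses on something with over 40 N, if the wrist force passes 120 N, or if a joint passes its speed limit or range.

## Working session

There is one attempt and no reset: what is moved stays moved. The work goes in short steps, each a Python script; the robot and the scene stay as the last script left them, time stands still between calls to the robot, and variables do not carry over. Pictures are saved under pics/ and viewed, at most 10 in all, crops included, and the job is handed in when it is done.

```bash
mkdir -p pics; ls
python3 - <<'E'
from cell import manip, grab_frame, masks_of, pinpoint
import cv2,numpy as np
print(manip.grasp_offset, manip.get_state()['time'])
for c in ("scene","top"):
    f=grab_frame(c); cv2.imwrite(f"pics/{c}0.png",f["pixels"][:,:,::-1])
    print(c,f["eye"],f["k1"],np.round(f["intrinsics"],1).tolist(),np.round(f["rotation"],3).tolist())
    for n in ("tray","tray_mouth","tray_end","soap","basin","mat","rack","rack_slot","cups","brush","pumice","detergent","jar"):
        print(n,[(np.round(d["xyz"],3).tolist(),round(d["confidence"],2)) for d in pinpoint(f,n)])
print(manip.get_state()['time'])
E
```

```text
pics
0.0188 0.0
scene [1.65069956 0.57817816 0.94591753] -0.00414902695071329 [[480.1, 0.0, 322.2], [0.0, 480.1, 198.4], [0.0, 0.0, 1.0]] [[-0.48, 0.492, -0.727], [0.877, 0.291, -0.382], [0.024, -0.821, -0.571]]
tray [([0.542, 0.457, 0.001], 0.65), ([0.555, 0.253, 0.009], 0.59)]
tray_mouth [([0.489, 0.256, 0.011], 0.9), ([0.537, 0.413, 0.0], 0.88), ([0.739, 0.22, 0.002], 0.29)]
tray_end [([0.616, 0.252, 0.019], 0.91), ([0.553, 0.503, 0.01], 0.6), ([0.738, 0.218, 0.002], 0.56)]
soap []
basin [([0.63, 0.01, 0.002], 0.71)]
mat [([0.538, 0.258, -0.003], 0.86), ([0.496, -0.255, 0.004], 0.4)]
rack [([0.279, -0.298, 0.001], 0.94), ([0.458, -0.487, -0.001], 0.8), ([0.496, -0.255, 0.001], 0.57)]
rack_slot [([0.251, -0.296, 0.014], 0.9), ([0.463, -0.258, 0.009], 0.65), ([0.429, -0.481, 0.01], 0.58)]
cups [([0.74, 0.22, 0.003], 0.89)]
brush [([0.4, -0.006, 0.0], 0.89)]
pumice [([0.759, -0.147, -0.002], 0.84)]
detergent [([0.729, -0.324, -0.001], 0.9)]
jar [([0.808, -0.011, -0.006], 0.59), ([0.55, 0.253, 0.008], 0.48), ([0.496, -0.257, 0.004], 0.2)]
top [ 0.38222001 -0.02696241  1.36151375] -0.0
[... 241 characters left out ...]
256, 0.004], 0.59), ([0.638, 0.009, 0.004], 0.44), ([0.553, 0.256, 0.006], 0.28)]
tray_end [([0.556, 0.501, 0.013], 0.84), ([0.613, 0.258, 0.017], 0.8)]
soap [([0.578, 0.255, 0.006], 0.75)]
basin [([0.634, 0.009, 0.002], 0.93)]
mat []
rack [([0.496, -0.254, 0.0], 0.93), ([0.459, -0.486, 0.001], 0.86), ([0.279, -0.301, 0.004], 0.59)]
rack_slot [([0.245, -0.295, 0.013], 0.85), ([0.431, -0.482, 0.012], 0.71), ([0.464, -0.247, 0.011], 0.68), ([0.737, -0.325, 0.001], 0.63)]
cups [([0.739, 0.224, -0.002], 0.83)]
brush [([0.399, -0.003, -0.0], 0.74)]
pumice [([0.759, -0.147, 0.004], 0.67)]
detergent [([0.736, -0.327, 0.0], 0.79)]
jar [([0.812, -0.011, 0.0], 0.94), ([0.553, 0.254, 0.007], 0.73)]
1.4
```

View pics/scene0.png

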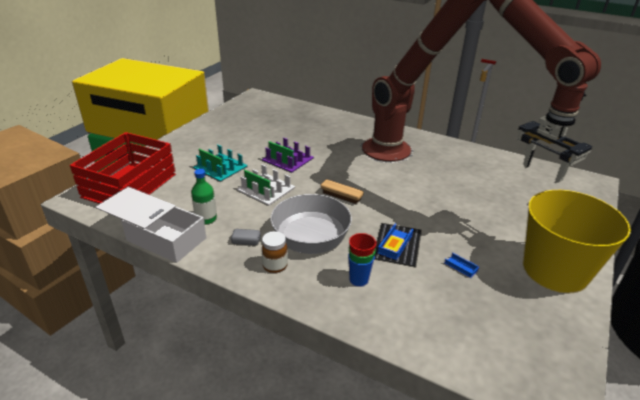

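View pics/top0.png

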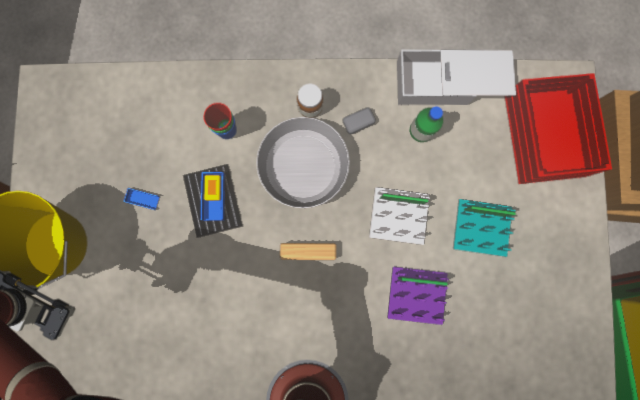

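The scene view shows the right-size tray with the yellow soap at (395,242) on the black mat. The small empty tray at (461,265) is the look-alike. The white rack is at (265,183) and the basin at (311,220). The top view agrees: tray (212,197), rack (400,215), basin (304,162). Next I'll measure yaws and check that the planned poses are reachable.

```bash
cat > h.py <<'E'
from cell import manip, grab_frame, masks_of, pinpoint
import cv2,numpy as np
from scipy.spatial.transform import Rotation as R
def cam(f,T=None):
    if "eye" in f: return np.array(f["eye"]),np.array(f["rotation"])
    p,o=T; M=np.array(f["tool_from_camera"]); return np.array(p)+np.array(o)@M[:3,3],np.array(o)@M[:3,:3]
def plane(f,uv,z,T=None):
    e,r=cam(f,T)
    n=cv2.undistortPoints(np.asarray(uv,float).reshape(-1,1,2),np.array(f["intrinsics"]),np.array([f["k1"],0,0,0,0.]))[:,0]
    d=np.c_[n,np.ones(len(n))]@r.T
    return (e+d*((z-e[2])/d[:,2:]))[:,:2]
def rect(f,mask,z,T=None):
    v,u=np.nonzero(mask); p=plane(f,np.c_[u,v],z,T)
    return cv2.minAreaRect((p*1000).astype(np.float32))
def pose(): s=manip.get_state(); return np.array(s["position"]),np.array(s["orientation"])
def tray_R(yaw,pitch=0):
    """tray axes: x horizontal heading yaw, then x lowered by pitch (rad) about its own y"""
    return (R.from_euler('z',yaw)*R.from_euler('y',pitch)).as_matrix()
def tool_R(Rt,a=0,flip=1):
    """tool in tray frame: z = -tray z leaned a towards the closed end; closes along tray y"""
    z=np.array([-np.sin(a),0,-np.cos(a)]); y=np.array([0,flip,0.])
    return Rt@np.c_[np.cross(y,z),y,z]
def tcp(o,Rt,g,a=0,flip=1):
    """TCP pose with the tray origin at o and grasp point at g (tray frame)"""
    T=tool_R(Rt,a,flip); return np.asarray(o)+Rt@np.asarray(g)+T[:,2]*manip.grasp_offset, T
def fmt(l): return [(np.round(d["xyz"],4).tolist(),round(d["confidence"],2)) for d in l]
E
python3 - <<'E'
from h import *
f=grab_frame("top")
for n,z in (("tray",.03),("mat",.004),("rack",.01)):
    for d in masks_of(f,n): print(n,round(d["confidence"],2),d["mask"].sum(),np.round(rect(f,d["mask"],z)[0]),np.round(rect(f,d["mask"],z)[1:][0]),rect(f,d["mask"],z)[2])
img=f["pixels"]; hsv=cv2.cvtColor(img,cv2.COLOR_RGB2HSV)
b=cv2.inRange(hsv,(100,120,60),(125,255,255))>0; b[:, :190]=0;b[:,235:]=0;b[:160]=0;b[240:]=0
print("blue",rect(f,b,.03))
pi=np.pi
def ik(name,p,T):
    q=manip.inverse_kinematics(p,T); print(name,np.round(p,3),None if q is None else np.round(q,2))
for fl in (1,-1):
    ik("pick",*tcp([.552,.255,.004],tray_R(pi),[-.01,0,.02],0,fl))
    Rt=tray_R(pi,pi/4); m=np.array([.66,.01,.11]); ik("tip",*tcp(m-Rt@[.065,0,.004],Rt,[-.01,0,.02],0,fl))
    ik("pick2",*tcp([.552,.255,.004],tray_R(pi),[.035,0,.024],pi/4,fl))
    Rr=tray_R(0,-pi/2); ik("stand",*tcp(np.array([.465,-.252,.012])-Rr@[-.065,0,.014],Rr,[.035,0,.024],pi/4,fl))
E
```

```text
tray 0.89 489 [542. 449.] [93. 41.] 75.86483001708984
tray 0.73 787 [549. 253.] [138.  63.] 0.9449585676193237
mat 0.96 1934 [540. 259.] [182. 133.] 13.777120590209961
mat 0.69 2857 [ 495. -254.] [155. 144.] 81.8766098022461
rack 0.93 2888 [ 460. -487.] [165. 144.] 81.3457260131836
rack 0.84 2929 [ 278. -299.] [155. 143.] 83.74571990966797
blue ((548.8425903320312, 255.32835388183594), (132.11949157714844, 62.687599182128906), 0.8568456172943115)
pick [0.562 0.255 0.005] [-0.79  0.85  0.56  1.71 -0.61  0.77 -1.49]
tip [0.715 0.01  0.161] [ 0.2   0.56 -0.39  2.07  2.39  0.35  2.35]
pick2 [0.53  0.255 0.015] [-0.29  0.95 -0.77  2.37  2.11  1.28  1.98]
stand [ 0.468 -0.252  0.099] None
pick [0.562 0.255 0.005] [-0.39  0.78 -0.11  1.69  0.13  0.68  1.  ]
tip [0.715 0.01  0.161] [ 0.63  0.81 -1.15  2.06  1.99  0.8  -0.19]
pick2 [0.53  0.255 0.015] [-0.11  1.16 -1.15  2.36  2.07  1.62 -0.95]
stand [ 0.468 -0.252  0.099] None
```

Run:
```python
from h import *
d=np.deg2rad
ry=d(-7)
for a in (25,35,45,50,55,60,65):
  for gx in (.035,.045):
    o=[]
    for face in (0,np.pi):
      for fl in (1,-1):
        Rr=tray_R(ry+face,-np.pi/2)   # face 0: tray z = -X
        q=manip.inverse_kinematics(*tcp(np.array([.466,-.251,.012])-Rr@[-.065,0,.014],Rr,[gx,0,.026],d(a),fl))
        o.append(None if q is None else np.round(q,2).tolist())
    print(a,gx,o)
```

```text
25 0.035 [None, None, None, None]
25 0.045 [None, None, None, None]
35 0.035 [None, None, [0.02, 1.24, 0.87, 1.07, -0.28, 1.94, -0.87], [0.33, 1.1, 0.03, 1.05, 0.17, 1.93, 1.78]]
35 0.045 [None, None, [0.02, 1.22, 0.87, 1.07, -0.28, 1.95, -0.86], [0.32, 1.09, 0.03, 1.05, 0.17, 1.94, 1.79]]
45 0.035 [None, None, [-0.0, 1.13, 0.87, 1.21, -0.33, 1.76, -0.87], [0.31, 0.99, 0.08, 1.19, 0.12, 1.73, 1.8]]
45 0.045 [None, None, [-0.0, 1.12, 0.87, 1.2, -0.32, 1.77, -0.87], [0.31, 0.98, 0.09, 1.19, 0.12, 1.74, 1.81]]
50 0.035 [None, None, [-0.01, 1.08, 0.86, 1.28, -0.35, 1.67, -0.87], [0.3, 0.93, 0.11, 1.26, 0.09, 1.62, 1.82]]
50 0.045 [None, None, [-0.02, 1.07, 0.87, 1.27, -0.34, 1.68, -0.86], [0.3, 0.92, 0.11, 1.26, 0.09, 1.64, 1.83]]
55 0.035 [[1.28, 0.65, -0.95, 2.39, 2.36, 0.35, -0.27], [1.18, 0.58, -0.77, 2.39, 2.71, 0.28, 2.51], [-0.03, 1.03, 0.86, 1.35, -0.37, 1.57, -0.86], [0.3, 0.88, 0.13, 1.34, 0.06, 1.52, 1.84]]
55 0.045 [[1.29, 0.61, -0.95, 2.38, 2.33, 0.32, -0.25], [1.18, 0.55, -0.76, 2.38, 2.71, 0.24, 2.5], [-0.03, 1.02, 0.86, 1.34, -0.37, 1.59, -0.86], [0.29, 0.87, 0.14, 1.33, 0.06, 1.54, 1.84]]
60 0.035 [[1.14, 0.55, -0.75, 2.32, 2.15, 0.18, -0.11], [1.02, 0.51, -0.58, 2.33, 2.71, 0.12, 2.46], [-0.04, 0.98, 0.85, 1.42, -0.4, 1.48, -0.85], [0.3, 0.83, 0.13, 1.41, 0.05, 1.41, 1.84]]
60 0.045 [[1.14, 0.52, -0.75, 2.31, 2.03, 0.15, 0.0], [1.03, 0.48, -0.58, 2.32, 2.67, 0.08, 2.5], [-0.04, 0.97, 0.86, 1.41, -0.39, 1.49, -0.85], [0.29, 0.82, 0.14, 1.4, 0.04, 1.43, 1.85]]
65 0.035 [[0.86, 0.47, -0.39, 2.26, -0.05, 0.04, 2.05], [0.72, 0.45, -0.19, 2.27, -1.22, 0.11, 0.07], [-0.04, 0.92, 0.85, 1.5, -0.42, 1.38, -0.83], [0.3, 0.78, 0.14, 1.48, 0.03, 1.3, 1.86]]
65 0.045 [[1.01, 0.48, -0.59, 2.25, 0.89, 0.12, 1.1], [0.45, 0.43, 0.18, 2.26, -1.35, 0.27, 0.2], [-0.05, 0.91, 0.86, 1.49, -0.41, 1.39, -0.83], [0.3, 0.77, 0.15, 1.47, 0.03, 1.32, 1.86]]
```

Run:
```python
from h import *
d=np.deg2rad
for a in (45,52):
 for yaw in range(0,360,45):
  for fl in (1,-1):
    o=[]
    for z in (.004,.084):
        q=manip.inverse_kinematics(*tcp([.545,.256,z],tray_R(d(yaw)),[.038,0,.026],d(a),fl))
        o.append(None if q is None else np.round(q,2).tolist())
    print(a,yaw,fl,o)
```

```text
45 0 1 [[-0.26, 1.26, -0.24, 0.77, -0.07, 1.86, 1.16], [-0.26, 1.18, -0.23, 0.74, -0.1, 1.96, 1.13]]
45 0 -1 [[-0.5, 1.3, 0.58, 0.78, -0.66, 1.96, -1.64], [-0.32, 1.17, -0.01, 0.74, -0.24, 1.97, -1.91]]
45 45 1 [[-0.49, 1.28, -0.28, 0.72, 0.37, 1.95, 1.66], None]
45 45 -1 [[-0.73, 1.31, 0.56, 0.74, -0.25, 1.91, -1.12], None]
45 90 1 [[-0.63, 1.1, -0.37, 1.23, 0.77, 1.61, 1.94], [-0.62, 1.01, -0.4, 1.2, 0.76, 1.72, 1.99]]
45 90 -1 [[-1.02, 1.13, 0.48, 1.24, 0.16, 1.36, -0.75], [-1.02, 1.03, 0.5, 1.22, 0.19, 1.46, -0.7]]
45 135 1 [[-0.71, 0.91, -0.39, 1.85, 1.25, 1.18, 1.97], [-0.66, 0.79, -0.47, 1.83, 1.17, 1.27, 2.1]]
45 135 -1 [[-1.28, 0.96, 0.55, 1.87, 0.62, 0.6, -0.68], [-1.27, 0.81, 0.53, 1.85, 0.64, 0.74, -0.6]]
45 180 1 [[-0.31, 0.95, -0.77, 2.39, 2.1, 1.29, 1.96], [-0.54, 0.62, -0.39, 2.36, 2.03, 0.87, 1.96]]
45 180 -1 [[-0.13, 1.16, -1.15, 2.38, 2.05, 1.63, -0.98], [-0.11, 0.89, -1.15, 2.35, 1.89, 1.41, -0.91]]
45 225 1 [None, [0.38, 0.78, -0.96, 2.4, 2.75, 0.54, 2.59]]
45 225 -1 [None, [0.47, 0.88, -1.15, 2.39, 2.5, 0.62, -0.27]]
45 270 1 [[0.36, 0.94, -0.59, 1.92, -0.75, 0.
[... 645 characters left out ...]
2 135 1 [[-0.76, 0.97, -0.38, 1.84, 1.29, 1.29, 1.89], [-0.71, 0.84, -0.46, 1.83, 1.23, 1.38, 2.01]]
52 135 -1 [[-1.34, 1.03, 0.58, 1.86, 0.69, 0.65, -0.8], [-1.33, 0.87, 0.57, 1.85, 0.71, 0.78, -0.71]]
52 180 1 [None, None]
52 180 -1 [None, None]
52 225 1 [None, None]
52 225 -1 [None, None]
52 270 1 [[0.44, 1.02, -0.65, 1.91, -0.82, 0.51, 0.81], [0.39, 0.84, -0.56, 1.9, -0.87, 0.67, 0.74]]
52 270 -1 [[0.05, 0.92, -0.01, 1.92, -1.3, 0.95, -1.95], [-0.19, 0.8, 0.37, 1.92, -1.34, 1.24, -2.02]]
52 315 1 [[0.06, 1.14, -0.33, 1.23, -0.41, 1.4, 0.81], [0.04, 1.03, -0.28, 1.22, -0.47, 1.5, 0.79]]
52 315 -1 [[-0.41, 1.24, 0.75, 1.25, -1.13, 1.86, -1.83], [-0.41, 1.13, 0.75, 1.24, -1.08, 1.92, -1.9]]
```

Run:
```python
from h import *
d=np.deg2rad
yaw=d(180.86); g=[-.005,0,.023]
p,T=tcp([.551,.2545,.004],tray_R(yaw),g,0,-1)
manip.command_gripper(.093)
manip.move_pose(p+[0,0,.12],T)
manip.move_straight(p,velocity=.12)
manip.command_gripper(.03,force=25)
s=manip.get_state(); print(s["gripper_width"],s["grasp_force"],s["position"],s["time"])
manip.move_straight(p+[0,0,.13],velocity=.1)
s=manip.get_state(); print(s["gripper_width"],s["grasp_force"],np.round(s["qpos"],2))
f=grab_frame("scene"); cv2.imwrite("pics/lift.png",cv2.resize(f["pixels"][150:330,220:540,::-1],None,fx=2,fy=2))
for y in (90,115,135,150,180,225,250,270):
  for fl in (1,-1):
    o=[]
    for t in (0,45):
        Rt=tray_R(d(y),d(t)); m=np.array([.632,.01,.115])-.03*tray_R(d(y))[:,0]
        q=manip.inverse_kinematics(*tcp(m-Rt@[.065,0,.004],Rt,g,0,fl)); o.append(None if q is None else np.round(q,2).tolist())
    print(y,fl,o)
```

```text
0.02989658915005575 0.0 [0.55600644 0.2545689  0.00818741] 5.6667
0.03020481403956533 0.0 [-0.4   0.6  -0.11  1.6   0.08  0.94  1.05]
90 1 [[0.67, 0.93, -1.15, 1.53, 0.87, 1.27, 2.54], [-0.15, 0.77, -0.28, 1.53, 0.93, 1.39, 2.32]]
90 -1 [[-0.06, 0.68, 0.29, 1.55, -0.23, 0.94, 0.3], [-0.67, 0.85, 0.68, 1.55, 0.33, 1.03, -0.34]]
115 1 [[-0.42, 0.98, 1.13, 1.43, -0.9, 1.29, -1.93], [-0.14, 0.67, -0.3, 1.75, 1.17, 1.1, 2.44]]
115 -1 [[-0.02, 0.73, 0.19, 1.42, -0.15, 1.01, 0.64], [-0.74, 0.76, 0.71, 1.77, 0.53, 0.63, -0.21]]
135 1 [[-0.42, 1.01, 1.13, 1.34, -0.91, 1.34, -1.65], [-0.11, 0.6, -0.27, 1.91, 1.41, 0.84, 2.49]]
135 -1 [[0.0, 0.77, 0.1, 1.33, -0.08, 1.05, 0.9], [-0.78, 0.73, 0.8, 1.93, 0.65, 0.25, -0.05]]
150 1 [[-0.44, 1.03, 1.13, 1.29, -0.92, 1.36, -1.44], [-0.07, 0.56, -0.24, 2.0, 1.66, 0.64, 2.49]]
150 -1 [[0.01, 0.79, 0.04, 1.27, -0.03, 1.08, 1.1], [0.26, 0.67, -0.77, 1.99, 1.71, 0.96, -0.58]]
180 1 [[-0.49, 1.05, 1.13, 1.24, -0.93, 1.38, -1.0], [0.22, 0.55, -0.41, 2.08, 2.36, 0.35, 2.37]]
180 -1 [[0.0, 0.81, -0.1, 1.22, 0.08, 1.11, 1.47], [0.63, 0.8, -1.15, 2.07, 1.98, 0.79, -0.19]]
225 1 [[-0.41, 0.82, 0.53, 1.33, -0.43, 1.11, -0.61], [0.31, 0.59, -0.21, 1.92, -1.34, 0.51, 0.55]]
225 -1 [[0.01, 0.79, -0.32, 1.31, 0.25, 1.08, 2.02], [0.77, 0.8, -1.0, 1.91, 0.29, 0.18, 2.22]]
250 1 [[-0.41, 0.75, 0.41, 1.44, -0.33, 1.02, -0.27], [0.28, 0.67, -0.1, 1.73, -0.99, 0.9, 0.56]]
250 -1 [[0.05, 0.75, -0.44, 1.42, 0.34, 1.04, 2.33], [0.83, 0.96, -1.15, 1.71, 0.18, 0.61, 2.71]]
270 1 [[-0.39, 0.69, 0.32, 1.54, -0.25, 0.95, 0.0], [0.25, 0.75, -0.07, 1.55, -0.79, 1.18, 0.64]]
270 -1 [[0.09, 0.72, -0.53, 1.52, 0.41, 1.01, 2.59], [-0.26, 0.93, 0.94, 1.57, -1.29, 1.72, -2.16]]
```

View pics/lift.png

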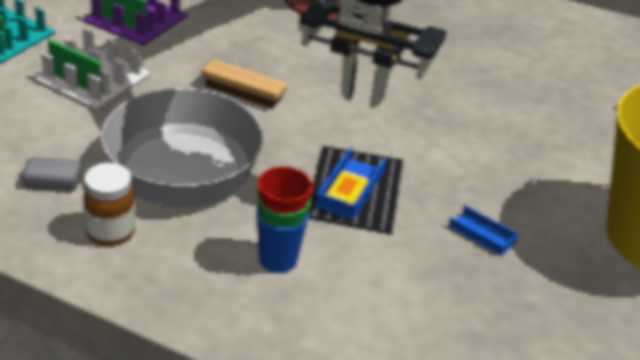

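The lift picture shows the gripper at (365,90), empty. The tray with its soap is still on the mat at (350,187). The fingers closed to 30 mm without force, so I'll check the finger behaviour and look through the wrist camera.

View pics/w1.png

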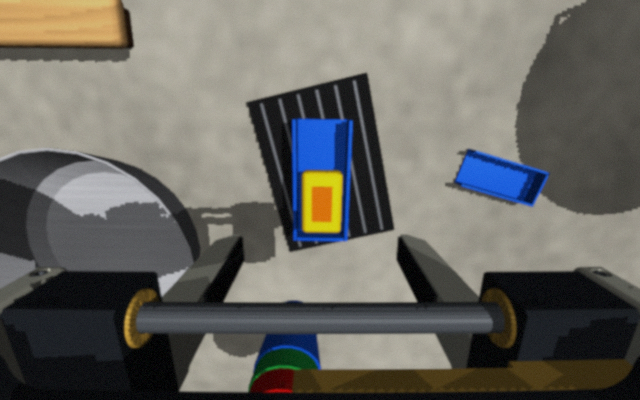

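The wrist view shows the tray at (322,180), between finger tips at (240,240) and (400,240). In the scene picture the tips looked about 25 mm higher than the reported TCP. I'll check that against both calibrations.

Run:
```python
from h import *
T=pose()
def proj(f,P):
    e,r=cam(f,T); rv,_=cv2.Rodrigues(r.T)
    return np.round(cv2.projectPoints(np.atleast_2d(P),rv,-r.T@e,np.array(f["intrinsics"]),np.array([f["k1"],0,0,0,0.]))[0][:,0],1).tolist()
f=grab_frame("wrist"); s=grab_frame("scene"); t=grab_frame("top")
print(np.round(f["tool_from_camera"],4).tolist(),f["intrinsics"])
for h in (0,.01,.02,.03,.04):
    P=[T[0]+T[1]@[0,y,-h] for y in (-.0465,.0465)]
    print(h,proj(f,P),proj(s,P),proj(t,P))
a=s["pixels"][150:260,340:460,::-1]; b=t["pixels"][130:240,150:270,::-1]
cv2.imwrite("pics/tips.png",cv2.resize(np.vstack([np.hstack([a,b])]),None,fx=3.3,fy=3.3,interpolation=cv2.INTER_NEAREST))
```

```text
[[-0.0001, -0.9579, -0.2869, 0.0807], [1.0, 0.0, -0.0002, -0.0007], [0.0002, -0.2869, 0.9579, -0.1997], [0.0, 0.0, 0.0, 1.0]] [[300.98825729   0.         319.91027906]
 [  0.         300.98825729 199.94962157]
 [  0.           0.           1.        ]]
0 [[255.8, 228.0], [386.2, 228.0]] [[384.2, 204.4], [414.8, 213.9]] [[221.4, 187.2], [184.4, 188.0]]
0.01 [[252.8, 233.5], [389.2, 233.5]] [[384.6, 201.6], [415.2, 211.0]] [[220.6, 186.7], [183.4, 187.5]]
0.02 [[249.5, 239.6], [392.6, 239.6]] [[384.9, 198.8], [415.7, 208.2]] [[219.8, 186.1], [182.3, 186.9]]
0.03 [[245.9, 246.3], [396.3, 246.3]] [[385.3, 195.9], [416.2, 205.3]] [[219.0, 185.5], [181.2, 186.3]]
0.04 [[241.9, 253.7], [400.5, 253.7]] [[385.6, 193.1], [416.7, 202.4]] [[218.2, 184.9], [180.1, 185.8]]
```

View pics/tips.png

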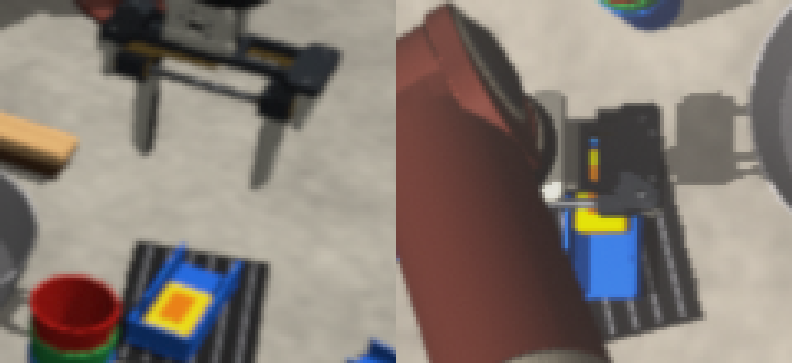

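The tips at (383,196) and (419,207) in the scene picture match points about 25 mm behind the reported TCP, so the fingers closed above the tray. I'll measure that offset by touching the bare ledge.

Run:
```python
from h import *
p,T=pose()
manip.command_gripper(.06)
manip.move_straight([.455,.385,.06],velocity=.15)
print(manip.move_straight([.455,.385,-.035],velocity=.03,max_force=4), pose()[0], manip.get_state()["wrist_force"])
manip.move_straight([.455,.385,.06],velocity=.1)
print(manip.get_state()["time"])
```

```text
True [ 0.45502797  0.38498441 -0.03280534] [-0.64640905 -0.45076653  4.49380626]
14.925
```

The ledge touch came at TCP z = -0.033, so the tips really lie about 32 mm behind the reported TCP. The wrist-camera scale agrees that this offset is along the tool. I'll put it in the helper and grasp again.

```bash
sed -i 's/T\[:,2\]\*manip.grasp_offset/T[:,2]*GO/; s/^def cam/GO=manip.grasp_offset+.032  # tips measured 32 mm short of the reported TCP\ndef cam/' h.py
python3 - <<'E'
from h import *
d=np.deg2rad
yaw=d(180.86); g=[-.005,0,.023]
p,T=tcp([.550,.2555,.004],tray_R(yaw),g,0,-1)
manip.command_gripper(.093)
manip.move_pose(p+[0,0,.08],T)
print(manip.move_straight(p,velocity=.1,max_force=10))
manip.command_gripper(.03,force=25)
s=manip.get_state(); print(s["gripper_width"],s["grasp_force"],s["position"],s["time"])
if s["gripper_width"]>.055:
    manip.move_straight(p+[0,0,.125],velocity=.1)
s=manip.get_state(); print(s["gripper_width"],s["grasp_force"],np.round(s["qpos"],2),s["time"])
for y in (90,115,135,150,180,225,250,270):
  for fl in (-1,):
    o=[]
    for t in (0,45):
        Rt=tray_R(d(y),d(t)); m=np.array([.632,.01,.115])-.03*tray_R(d(y))[:,0]
        q=manip.inverse_kinematics(*tcp(m-Rt@[.065,0,.004],Rt,g,0,fl)); o.append(None if q is None else np.round(q,2).tolist())
    print(y,fl,o)
f=grab_frame("scene"); cv2.imwrite("pics/lift2.png",cv2.resize(f["pixels"][150:330,300:540,::-1],None,fx=2,fy=2))
for n in ("tray_mouth","tray_end","soap"): print(n,fmt(pinpoint(f,n)))
E
```

```text
False
0.0594870796990542 24.945490658283234 [ 0.5550953   0.25554559 -0.02362223] 17.925
0.059608877386968545 24.946438372135162 [-0.39  0.64 -0.12  1.64  0.09  0.86  1.03] 19.325
90 -1 [[-0.05, 0.72, 0.28, 1.58, -0.24, 0.88, 0.31], [-0.67, 0.88, 0.73, 1.58, 0.29, 0.95, -0.31]]
115 -1 [[-0.01, 0.76, 0.17, 1.45, -0.15, 0.94, 0.64], [-0.72, 0.82, 0.76, 1.78, 0.47, 0.54, -0.15]]
135 -1 [[0.01, 0.8, 0.09, 1.36, -0.07, 0.99, 0.9], [-0.75, 0.79, 0.83, 1.91, 0.53, 0.18, 0.05]]
150 -1 [[0.02, 0.82, 0.02, 1.3, -0.02, 1.02, 1.08], [0.17, 0.68, -0.58, 1.96, 1.75, 0.84, -0.63]]
180 -1 [[0.02, 0.84, -0.12, 1.25, 0.11, 1.05, 1.45], [0.62, 0.88, -1.15, 2.03, 2.02, 0.83, -0.17]]
225 -1 [[0.03, 0.82, -0.34, 1.34, 0.29, 1.03, 1.99], [0.71, 0.84, -0.98, 1.89, 0.49, 0.15, 2.02]]
250 -1 [[0.06, 0.79, -0.46, 1.45, 0.39, 0.99, 2.3], [0.8, 1.04, -1.22, 1.72, 0.38, 0.58, 2.53]]
270 -1 [[0.11, 0.76, -0.56, 1.55, 0.46, 0.96, 2.55], [-0.3, 0.96, 0.94, 1.6, -1.33, 1.7, -2.14]]
tray_mouth [([0.4874, 0.2541, 0.1292], 0.82), ([0.5384, 0.4157, 0.0002], 0.56)]
tray_end [([0.6149, 0.2544, 0.1418], 0.59), ([0.5541, 0.4991, 0.0108], 0.59), ([0.4867, 0.2543, 0.1298], 0.49)]
soap [([0.5726, 0.2571, 0.1339], 0.53)]
```

View pics/lift2.png

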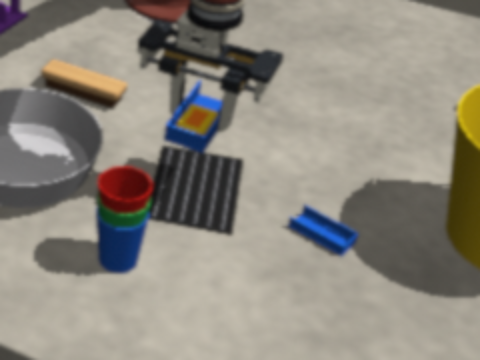

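The tray is lifted level with the soap in it, at (195,122) in the crop. Now carry it to the basin and tip it with the mouth towards +y.

Run:
```python
from h import *
d=np.deg2rad
g=[-.005,0,.023]; y=d(100)
m=np.array([.632,.01,.115])-.03*tray_R(y)[:,0]
def at(t,dz=0): 
    Rt=tray_R(y,d(t)); return tcp(m+[0,0,dz]-Rt@[.065,0,.004],Rt,g,0,-1)
p,T=at(0,.015)
manip.move_straight(p,T,velocity=.13)
print("level",manip.get_state()["time"],np.round(manip.get_state()["qpos"],2))
for t in (15,30,45):
    p,T=at(t); manip.move_straight(p,T,velocity=.04)
manip.wait(1.5)
s=manip.get_state(); print(s["gripper_width"],s["time"],np.round(s["qpos"],2))
f=grab_frame("scene"); cv2.imwrite("pics/tip.png",cv2.resize(f["pixels"][100:300,200:440,::-1],None,fx=2.5,fy=2.5))
for n in ("tray_mouth","tray_end","soap","basin"): print(n,fmt(pinpoint(f,n)))
f=grab_frame("top"); 
for n in ("tray_mouth","tray_end","soap","basin"): print(n,fmt(pinpoint(f,n)))
```

```text
level 22.4167 [-0.04  0.72  0.26  1.51 -0.21  0.94  0.45]
0.05978454598385234 25.625 [-0.73  0.89  0.83  1.66  0.26  0.77 -0.15]
tray_mouth [([0.6388, -0.0182, 0.1159], 0.87), ([0.5371, 0.4124, -0.0019], 0.59)]
tray_end [([0.5542, 0.5003, 0.0109], 0.95), ([0.6521, -0.1044, 0.2126], 0.73)]
soap [([0.6209, 0.0656, 0.0248], 0.49), ([0.7416, 0.2206, 0.005], 0.48)]
basin [([0.6296, 0.0074, 0.0031], 0.6)]
tray_mouth [([0.5362, 0.4128, 0.0037], 0.84), ([0.6399, -0.0205, 0.1135], 0.59)]
tray_end [([0.5578, 0.501, 0.0086], 0.98), ([0.6535, -0.1049, 0.2132], 0.89)]
soap [([0.6254, 0.0667, 0.0269], 0.78)]
basin [([0.6353, 0.0067, 0.0032], 0.83)]
```

View pics/tip.png

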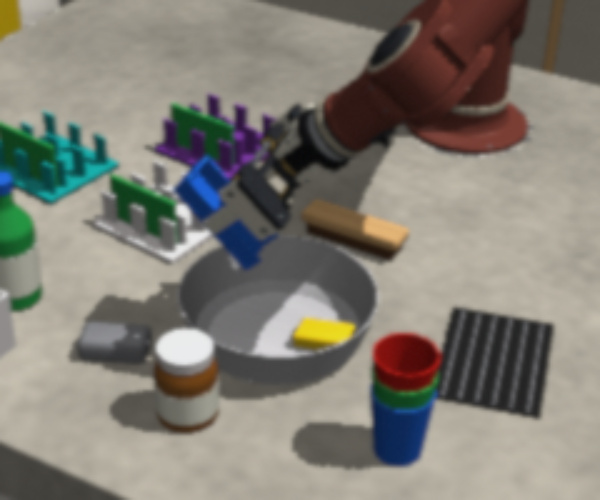

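The soap lies in the basin at (323,332) in the picture, and the tray is held tipped clear of it. I'll hold a moment longer, level the tray, set it on the mat and release.

Run:
```python
from h import *
d=np.deg2rad
manip.wait(.4)
g=[-.005,0,.023]; y=d(100)
m=np.array([.632,.01,.115])-.03*tray_R(y)[:,0]
for t,dz in ((22,.01),(0,.02)):
    Rt=tray_R(y,d(t)); p,T=tcp(m+[0,0,dz]-Rt@[.065,0,.004],Rt,g,0,-1); manip.move_straight(p,T,velocity=.06)
y=d(104)
p,T=tcp([.540,.258,.0045],tray_R(y),g,0,-1)
manip.move_straight(p+[0,0,.125],T,velocity=.18)
manip.move_straight(p+[0,0,.015],velocity=.12)
print(manip.move_straight(p,velocity=.03,max_force=5),pose()[0]-p)
manip.command_gripper(.08)
manip.wait(.3)
manip.move_straight(pose()[0]+[0,0,.09],velocity=.15)
s=manip.get_state(); print(s["time"],np.round(s["qpos"],2))
T=pose(); f=grab_frame("wrist")
for n in ("tray","tray_mouth","tray_end"): print(n,fmt(pinpoint(f,n)))
f=grab_frame("scene")
for n in ("tray","tray_mouth","tray_end","soap"): print(n,fmt(pinpoint(f,n)))
for a in (45,50):
  for z in (.004,.074):
    q=manip.inverse_kinematics(*tcp([.540,.258,z],tray_R(y),[.038,0,.024],d(a),-1)); print(a,z,None if q is None else np.round(q,2))
```

```text
True [-0.00047975 -0.00013349 -0.0003747 ]
32.9667 [-0.63  0.68  0.25  1.72 -0.23  0.77 -0.02]
tray [([0.5382, 0.2563, 0.0028], 0.61)]
tray_mouth [([0.5249, 0.3233, 0.0076], 0.82), ([0.5362, 0.4117, 0.0042], 0.68)]
tray_end [([0.5526, 0.1931, 0.0205], 0.78)]
tray [([0.5419, 0.4592, 0.0023], 0.85), ([0.5442, 0.2566, 0.0068], 0.71), ([0.4023, -0.0066, 0.0007], 0.31)]
tray_mouth [([0.5275, 0.3194, 0.007], 0.84), ([0.5367, 0.4112, 0.0007], 0.62)]
tray_end [([0.5576, 0.4985, 0.0119], 0.86), ([0.5545, 0.1935, 0.0142], 0.74), ([0.6324, 0.0052, 0.0019], 0.74)]
soap [([0.6197, 0.0604, 0.0296], 0.72)]
45 0.004 [-1.15  1.12  0.6   1.49  0.16  1.05 -0.6 ]
45 0.074 [-1.16  1.02  0.63  1.48  0.19  1.13 -0.56]
50 0.004 [-1.17  1.17  0.63  1.45  0.18  1.1  -0.62]
50 0.074 [-1.19  1.07  0.66  1.45  0.21  1.18 -0.58]
```

Run:
```python
from h import *
d=np.deg2rad
y=d(103.5); g=[.038,0,.024]
p,T=tcp([.540,.2575,.004],tray_R(y),g,d(45),-1)
manip.command_gripper(.09)
manip.move_pose(p-T[:,2]*.08,T)
print(manip.move_straight(p,velocity=.08,max_force=8),pose()[0]-p)
manip.command_gripper(.03,force=40)
s=manip.get_state(); print(s["gripper_width"],s["grasp_force"],s["time"])
if s["gripper_width"]>.055: manip.move_straight(p+[0,0,.16],velocity=.12)
s=manip.get_state(); print(s["gripper_width"],s["grasp_force"],s["time"],np.round(s["qpos"],2))
f=grab_frame("scene")
for n in ("tray_mouth","tray_end","rack","rack_slot"): print(n,fmt(pinpoint(f,n)))
print("pred",pose()[0]-T[:,2]*GO+tray_R(y)@(np.array([.065,0,.004])-g),pose()[0]-T[:,2]*GO+tray_R(y)@(np.array([-.065,0,.014])-g))
f=grab_frame("top")
for n in ("tray_mouth","tray_end","rack","rack_slot"): print(n,fmt(pinpoint(f,n)))
cv2.imwrite("pics/rk.png",cv2.resize(f["pixels"][170:260,350:450,::-1],None,fx=5,fy=5,interpolation=cv2.INTER_CUBIC))
hsv=cv2.cvtColor(f["pixels"],cv2.COLOR_RGB2HSV); gm=cv2.inRange(hsv,(45,90,30),(80,255,255))>0
k=np.zeros_like(gm); k[180:220,365:440]=1; gm&=k
v,u=np.nonzero(gm); P=plane(f,np.c_[u,v],.06); l=cv2.fitLine(P.astype(np.float32),cv2.DIST_HUBER,0,.001,.001).ravel()
print("board",len(u),np.rad2deg(np.arctan2(l[1],l[0])),l[2:],rect(f,gm,.08))
Rr=tray_R(d(-7)+np.pi,-np.pi/2)
for z in (.012,.10):
  for a in (45,):
    q=manip.inverse_kinematics(*tcp(np.array([.466,-.251,z])-Rr@[-.065,0,.014],Rr,g,d(a),-1)); print(a,z,None if q is None else np.round(q,2))
```

```text
False [0.00019977 0.00082903 0.00018747]
0.05943518196471202 39.983460903167725 36.2417
0.059701331955129486 39.98143136501312 37.725 [-1.17  0.91  0.66  1.43  0.21  1.27 -0.49]
tray_mouth [([0.6221, 0.0641, 0.0269], 0.73), ([0.5383, 0.4143, 0.0003], 0.7), ([0.5277, 0.3223, 0.1668], 0.64)]
tray_end [([0.5525, 0.5023, 0.009], 0.96)]
rack [([0.4588, -0.4841, 0.0015], 0.97), ([0.276, -0.297, 0.0031], 0.71), ([0.4956, -0.2566, 0.0042], 0.65)]
rack_slot [([0.4641, -0.2558, 0.0083], 0.96), ([0.4277, -0.4802, 0.0103], 0.64), ([0.2533, -0.2923, 0.0112], 0.58)]
pred [0.5246765  0.32060124 0.16760034] [0.55502439 0.19419315 0.17760034]
tray_mouth [([0.5279, 0.3174, 0.1635], 0.86), ([0.536, 0.4116, -0.0001], 0.46)]
tray_end [([0.5549, 0.197, 0.1766], 0.79)]
rack [([0.4618, -0.4861, -0.0015], 0.8), ([0.495, -0.2573, 0.0038], 0.73), ([0.2804, -0.301, 0.0042], 0.6)]
rack_slot [([0.4315, -0.4775, 0.0111], 0.82), ([0.4646, -0.2496, 0.012], 0.65), ([0.2464, -0.2936, 0.0133], 0.65)]
board 163 82.307755 [ 0.5366575  -0.26263022] ((534.1680297851562, -259.111328125), (116.01165771484375, 9.513216018676758), 82.19343566894531)
45 0.012 [ 0.4   0.97 -0.09  1.29  0.21  1.66  1.7 ]
45 0.1 [0.33 0.88 0.05 1.24 0.14 1.79 1.8 ]
```

View pics/rk.png

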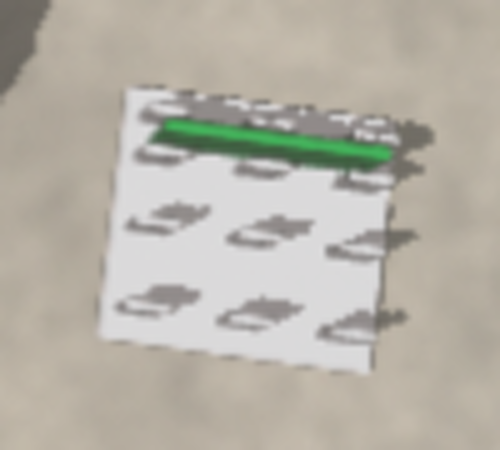

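The rack close-up shows the wide front slot free, between the divider rows at about y = 230 and y = 310 in the crop. The board fit gives a rack yaw of -7.8°. I'll swing the tray upright above the slot.

Run:
```python
from h import *
d=np.deg2rad
g=[.038,0,.024]
Rr=tray_R(d(-7.8)+np.pi,-np.pi/2); E=np.array([.4645,-.251,.10])
p,T=tcp(E-Rr@[-.065,0,.014],Rr,g,d(45),-1)
manip.move_pose(p+[0,0,.05],T)
manip.move_straight(p,velocity=.1)
s=manip.get_state(); print(s["gripper_width"],s["time"],np.round(s["qpos"],2))
for c in ("scene","top"):
    f=grab_frame(c)
    if c=="scene": cv2.imwrite("pics/over.png",cv2.resize(f["pixels"][90:240,170:370,::-1],None,fx=3,fy=3))
    for n in ("tray_mouth","tray_end","rack_slot","soap"): print(n,fmt(pinpoint(f,n)))
print("pred mouth",E+Rr@[.13,0,-.01])
```

```text
0.05967013600972419 40.9 [0.29 0.88 0.15 1.24 0.1  1.78 1.85]
tray_mouth [([0.538, 0.4112, 0.0016], 0.55)]
tray_end [([0.4639, -0.2532, 0.1024], 0.95), ([0.5579, 0.4986, 0.0098], 0.73)]
rack_slot [([0.4633, -0.254, 0.0082], 0.92), ([0.4301, -0.4792, 0.0079], 0.88), ([0.2517, -0.2966, 0.0131], 0.65)]
soap [([0.6203, 0.064, 0.0259], 0.55)]
tray_mouth [([0.5362, 0.4134, 0.0021], 0.63), ([0.4555, -0.251, 0.2275], 0.46)]
tray_end [([0.5559, 0.5014, 0.009], 0.92), ([0.3957, -0.0055, 0.0005], 0.73)]
rack_slot [([0.4296, -0.4773, 0.0116], 0.98), ([0.2479, -0.2941, 0.0106], 0.64)]
soap [([0.6243, 0.0656, 0.0268], 0.8)]
pred mouth [ 0.45459252 -0.24964284  0.23      ]
```

View pics/over.png

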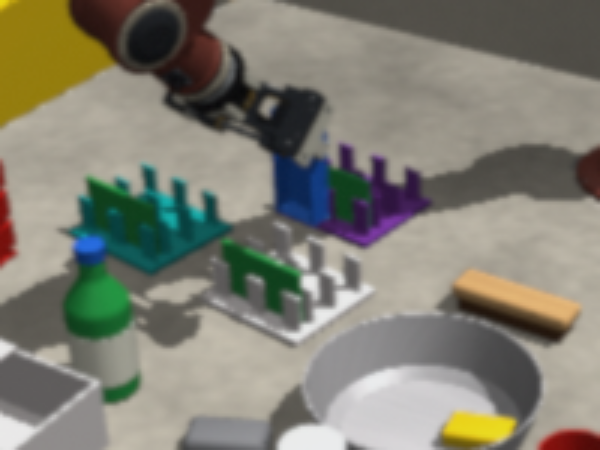

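The tray hangs upright at (300,190), above the white rack's wide slot, and the networks put its end within 1–2 mm of the slot centre. Lowering and releasing.

Run:
```python
from h import *
p,T=pose()
manip.move_straight(p-[0,0,.075],velocity=.07,max_force=12)
print(manip.move_straight(p-[0,0,.093],velocity=.025,max_force=5),pose()[0]-p)
manip.command_gripper(.075); manip.wait(.3)
manip.command_gripper(.09)
q=pose()[0]
manip.move_straight(q-T[:,2]*.12,velocity=.1)
manip.wait(.5); s=manip.get_state(); print(s["time"],s["wrist_force"])
for c in ("scene","top"):
    f=grab_frame(c)
    if c=="scene": cv2.imwrite("pics/done.png",cv2.resize(f["pixels"][90:240,170:370,::-1],None,fx=3,fy=3))
    for n in ("tray_mouth","tray_end","soap"): print(n,fmt(pinpoint(f,n)))
```

```text
True [-5.44711361e-04 -7.09799934e-05 -9.03461347e-02]
46.3833 [ 0.31532801  0.91559188 -0.13290265]
tray_mouth [([0.4545, -0.2498, 0.1398], 0.91), ([0.5371, 0.4143, -0.0005], 0.79), ([0.8098, -0.0102, -0.0044], 0.33)]
tray_end [([0.465, -0.2496, 0.0091], 0.75), ([0.5526, 0.5004, 0.0107], 0.61)]
soap [([0.6199, 0.0634, 0.0288], 0.54)]
tray_mouth [([0.5363, 0.4131, 0.0051], 0.96), ([0.4581, -0.2518, 0.1382], 0.57)]
tray_end [([0.5566, 0.4991, 0.01], 0.9)]
soap [([0.6265, 0.0635, 0.0294], 0.94), ([0.4006, -0.0037, 0.0004], 0.67)]
```

View pics/done.png

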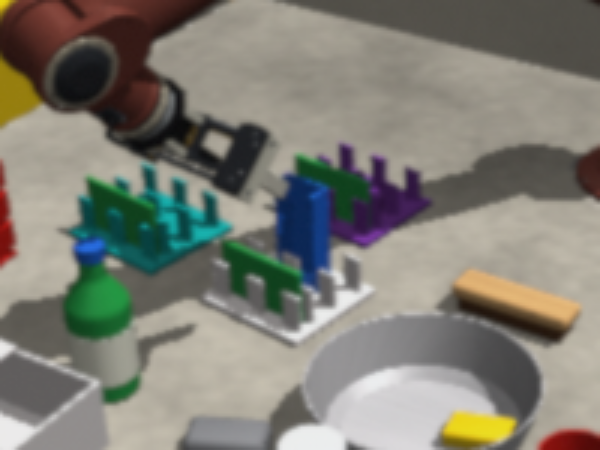

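The tray stands upright in the white rack's wide slot at (303,230). The soap is in the basin at (478,428) and the gripper is clear.

```bash
python3 -c "
from cell import manip
print(manip.sign_off())"
```

```text
the job is handed in; nothing more can be done
None
```

I handed the job in at about 46 s of the 72 s allowed, but `sign_off` returned no verdict. By the last pictures the soap lies in the basin, the tray stands on its closed end in the white rack's wide front slot, and the gripper is clear.

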